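Release the slicer's carriage lock

TASK

Free the slicer's carriage for cleaning: pull the knurled knob of its captive lock screw gently up against the spring until you feel the thread, keep pulling lightly while turning counter-clockwise (seen from above) so that it catches, and wind the screw out until it turns no further, never forcing the thread. Let go of the knob so that the screw stays out by itself, then slide the carriage by its black grip away from the robot, fully to the end of its travel, and let go. Leave the things around the slicer where they are.

Things in the scene. Friction and masses are not known exactly. Their poses are not given: they have to be found in the camera images.
- slicer: Food slicer fixed on the table: casting 360 x 340 mm, top 75 mm high. Origin on the table under its centre. The low steel carriage lies on its -y half and runs along the slicer's +x, away from the robot. A 220 mm blade disc (from y = +0.018 m), motor housing and sharpener, up to 345 mm high, stand on its +y half.
- carriage (a joint): Travel of the carriage (steel plate 200 x 130 x 12 mm, its top 95 mm over the table) along the slicer's +x: 0 at the start, 0.09 m at the far end. It has 3 mm of play when locked. Sliding takes about 3 N. While the lock screw is lifted less than about 15 mm its tip stands in the casting and the carriage cannot move.
- carriage_grip (a point): On the axis of the carriage's upright black round grip, 28 mm in diameter, 15 mm below its flat top (which is 170 mm over the table); the black part reaches 35 mm below this point. It rides on the carriage, 105 mm to the slicer's -x of the lock screw's axis. Free room all round.
- lock_screw: Captive screw with a round knurled steel knob, 34 mm in diameter, 28 mm high. Origin: centre of the knob's underside, at rest 135 mm over the table and 1 mm above the aluminium collar (28 mm in diameter, 39 mm high: fingertips may reach a little below the knob). z up; it lifts and turns with the screw; a dark notch on top points along its x. It rides on the carriage.
- lock_lift (a joint): How far the screw is pulled up, m: 0 at rest, at most 0.042. A spring draws it down with 5 N at rest plus 0.15 N per mm. Pulled straight up it meets the hidden thread's underside after 10 to 25 mm; the height differs each time and can only be felt. Wound fully out and let go, it stays at 16 to 30 mm.
- lock_turn (a joint): Turn of the screw, rad, growing counter-clockwise from above; starts at -0.8 to -0.3; stops at -1.6 and 3.8 (fully out). Thread: 12 mm up per turn, 2.5 mm axial play, under 0.15 N m. Without a pull it spins freely under the thread. Turned with the pull held, it has caught by 0.6 and then stays up when let go, to be regrasped. If it missed: let it drop, turn back below -0.3, retry.
- lock_collar (a point): Centre of the flat top of the plain aluminium collar round the screw, 28 mm in diameter, 39 mm high on the carriage plate; it holds the hidden thread and rides on the carriage. A pull that presses the screw up against the thread with more than 15 N (on top of the spring's force) damages it.
- bowl: Steel bowl 120 mm wide and 50 mm high on the table beside the slicer, a bystander; origin under its centre.
- brush: Cleaning brush lying on the table, a bystander; origin under its centre.
- jar: Jar 70 mm wide and 100 mm high, a bystander; origin under its centre.
- weight: Brass scale weight 48 mm wide and 72 mm high, a bystander; origin under its centre.

How it is judged:
By the outcome, as a careful person would: the job done as asked, in the order asked, and still so for the second after the job is handed in, with the robot touching nothing.
It also fails if it takes over 72 s, if anything falls off the work surface, if the arm or the gripper's body presses on something with over 40 N, if the wrist force passes 120 N, or if a joint passes its speed limit or range.

ROBOT

A 7-joint arm with a two-finger parallel gripper is mounted at the origin on the work surface. World frame = base frame: x ahead of the robot, y to its left, z up, the work surface at z = 0. Lengths are in m, angles in rad, forces in N, time in s.
With the tool pointing down it reaches from about 0.425 to 0.925 m from the base axis. Payload 6.8 kg.
Tool frame: the origin (TCP) lies at the very end of the fingers, on their centre line; the grasp point (between the pads) lies grasp_offset behind it (grasp_offset is the distance from the TCP to the grasp point, in m); z points along the fingers, y is the direction in which the jaws open and shut (so a half turn about z gives the same grasp; the last joint's range is limited). The gripper opens to 85 mm and grips with 20 to 120 N. Pads are 22 mm wide; open, the fingers measure 114 mm over their backs; the gripper's body (76 mm by 85 mm) begins 54 mm behind the grasp point. The pads swing forward as they close: fully open they stand 13 mm farther back than shut.
Start: joints at [1.084, 0.477, 0.022, 1.555, -0.011, 1.109, -0.083], TCP at [0.25, -0.627, 0.231] pointing down, gripper open.
Joint ranges: [-2.96, 2.96], [-0.34, 2.1], [-1.41, 1.46], [0.24, 2.44], [-1.37, 4.51], [0.17, 1.92], [-2.96, 2.96]. Speed limits (rad/s): [2.39, 2.39, 3.14, 3.14, 3.14, 3.14, 3.14].

INTERFACE

Orientations are given as a unit quaternion [w, x, y, z].
In Python, from station import * gives the robot as it stands.
- The arm moves only by the shell command python3 -m handwheel 'ROWS' [FORCE]. ROWS is JSON, one flat list of numbers, 7 for each row, row after row: the shift along the world's x, y, z in cm, then the turn, a rotation vector about the world's x, y, z in degrees, then the opening, from 0 (shut) to 1 (fully open). In form: [tx, ty, tz, ax, ay, az, fingers, tx, ty, tz, ax, ay, az, fingers, ...]. A call has 1 to 8 rows; each row is the pose to reach, as a shift and turn from the pose measured when the call began; what a row does not reach only later rows make up. A row lasts 1/12 s, in which the tool goes at most 41.7 mm and 7.16 degrees, less where a joint would pass 70% of its speed; a pose out of reach is approached as far as the arm can. A call with a gripper value outside its range is refused whole. The fingers move at their own pace and stop on an object; FORCE is the grip in N (left out, the last holds). Time passes only in rows, so rows that repeat a pose let the fingers close. It gives the time, the measured TCP pose, the force and the opening at its end, in the units of the state.
- get_obs(): the state, without advancing time (a new reading comes with each control period).
- read_camera(name): name is "scene" or "top" or "wrist"; returns the picture (400x640x3 uint8, red, green, blue); there is no depth.
- camera_info(name): a dict with "fx", "fy", "cx", "cy" (pixels), "R" (3x3) and "t" (3): a world point X has camera coordinates R X + t; the wrist camera has in their place "mount" (4x4, takes a point from camera to tool coordinates, whose origin is the TCP and whose axes are the flange's). Camera axes: x right, y down, z forward; pixel columns grow to the right and rows downward; lengths in m; the calibration is good to about 2 mm. A picture is of the moment at which its call begins: read the wrist's pose just before it. camera_info takes no time and is no camera call.
- hand_in(): hands the job in, once; it reports no verdict.
The state is a dict: "t": time; "q": joint angles; "joint_vel": joint speeds; "joint_torque": joint torques, N m; "eef_pos": TCP position; "tool_rot": TCP orientation; "contact_force": force on the tool from outside, world axes, zero at the start; "torque": the same for the moment, N m; "gripper_width": opening from 0.0 (shut) to 1.0 (fully open).
Only numpy, scipy, OpenCV 4.12 (cv2) and the standard library are available. Lean on these libraries where they do the work, as an engineer would, in place of code of your own. Each camera call takes 0.05 s, during which the arm holds its last target. There are 200 camera calls.

## Working session

There is one attempt and no reset: what is moved stays moved. The work goes in short steps, Python scripts to look and compute and a shell command to move; the robot and the scene stay as the last step left them, time stands still between calls to the robot, and variables do not carry over. Pictures are saved under pics/ and viewed, on a budget of 10 in all, crops included, one or two more only if the job needs it, and the job is handed in when it is done.

```bash
mkdir -p pics
python3 - <<'E'
from station import *
import cv2,numpy as np
o=get_obs();print(o)
for n in("scene","top"):
    i=read_camera(n);cv2.imwrite(f"pics/{n}0.png",i[:,:,::-1]);c=camera_info(n);print(n,c)
print(camera_info("wrist"))
try: print(grasp_offset)
except Exception as e: print(e)
E
```

```text
{'t': 0.0, 'q': array([ 1.08389549,  0.47779279,  0.02233073,  1.5564846 , -0.01146119,
        1.10927559, -0.08309511]), 'joint_vel': array([-0.00038658,  0.00086762, -0.0003495 , -0.00083515,  0.00084675,
       -0.00093129, -0.00014456]), 'joint_torque': array([-7.90274044e-04, -5.96464348e+01,  1.60737164e+00, -2.81205654e+01,
        1.23586552e-02,  9.30147566e-03, -6.49811852e-06]), 'eef_pos': array([ 0.24937674, -0.62659745,  0.23031645]), 'tool_rot': array([-8.80291919e-04,  9.82112037e-01,  1.88295266e-01, -2.53694778e-04]), 'contact_force': array([-0.19260592, -0.04329258,  0.59697299]), 'torque': array([0.04065005, 0.04816755, 0.07091085]), 'gripper_width': 0.996835661695321}
scene {'fx': 371.06666326200843, 'fy': 371.06666326200843, 'cx': 316.4338749567531, 'cy': 192.7059198623511, 'R': array([[-0.69231253,  0.72154099, -0.00905294],
       [ 0.60479557,  0.57336172, -0.55270123],
       [-0.39360598, -0.38811716, -0.83333031]]), 't': array([ 0.46494559, -0.21799092,  1.16765798])}
top {'fx': 369.41456942787255, 'fy': 369.41456942787255, 'cx': 321.60542311780824, 'cy': 199.80878070484113, 'R': array([[-0.12819676, -0.99173414,  0.0053833 ],
       [-0.96505786,  0.12349393, -0.23111159],
       [ 0.22853645, -0.03482296, -0.97291236]]), 't': array([-0.04653363,  0.61663274,  0.71560328])}
{'fx': 327.54082211821003, 'fy': 327.54082211821003, 'cx': 321.2954166925149, 'cy': 199.77374370606543, 'mount': array([[ 1.38575381e-04, -9.58766345e-01, -2.84195490e-01,
         7.11590199e-02],
       [ 9.99999947e-01,  4.87337165e-05,  3.23196989e-04,
        -1.28347078e-04],
       [-2.96020493e-04, -2.84195520e-01,  9.58766300e-01,
        -1.40749626e-01],
       [ 0.00000000e+00,  0.00000000e+00,  0.00000000e+00,
         1.00000000e+00]])}
0.0187
```

View pics/top0.png

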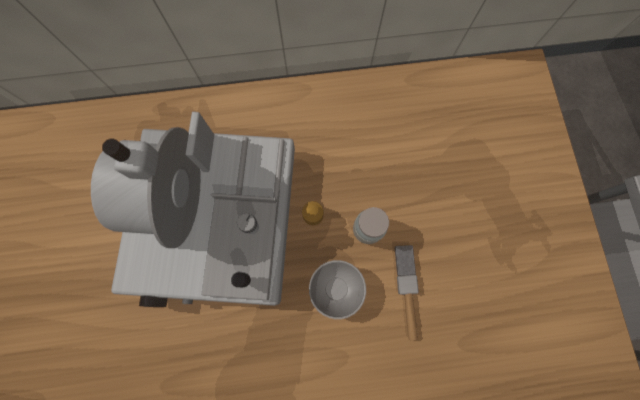

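View pics/scene0.png

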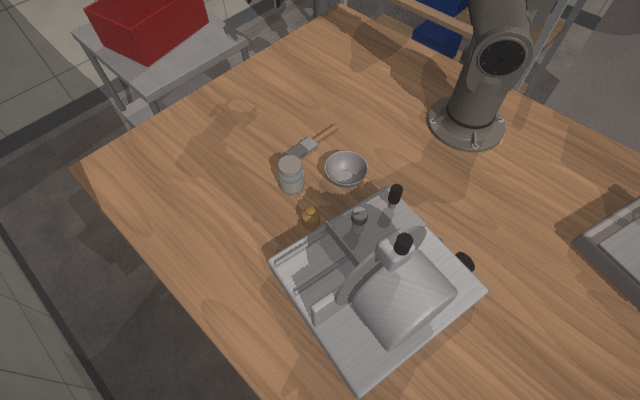

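The knob is at about (247,223) in the top view and (359,217) in the scene view. The grip is at about (241,280) and (396,193). I'll enlarge both.

Run:
```python
import cv2,numpy as np
a=cv2.imread("pics/top0.png")[200:300,210:290];b=cv2.imread("pics/scene0.png")[175:255,330:420]
a=cv2.resize(a,(400,500),interpolation=cv2.INTER_CUBIC);b=cv2.resize(b,(400,356),interpolation=cv2.INTER_CUBIC)
b=cv2.copyMakeBorder(b,0,144,0,0,cv2.BORDER_CONSTANT)
cv2.imwrite("pics/c0.png",np.hstack([a,b]))
```

```text
(no output)
```

View pics/c0.png

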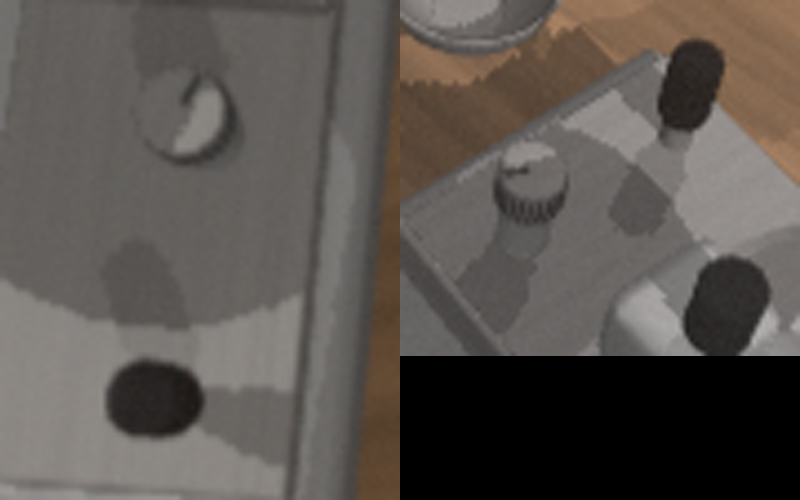

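The crop shows the knob top centred at (246.6,222.6) in the top view and (359.5,213.7) in the scene view. Its notch points up and to the right in the top view. The grip stands at the near (−x) end.

```bash
cat > h.py <<'E'
from station import *
import numpy as np
from scipy.spatial.transform import Rotation as Ro
def onplane(n,u,v,z):
    c=camera_info(n)
    if n=="wrist":
        o=get_obs();q=o["tool_rot"];Rt=Ro.from_quat([q[1],q[2],q[3],q[0]]).as_matrix();M=c["mount"]
        A=Rt@M[:3,:3];C=Rt@M[:3,3]+o["eef_pos"]
    else: A=c["R"].T;C=-A@c["t"]
    d=A@[(u-c["cx"])/c["fx"],(v-c["cy"])/c["fy"],1];return C+d*(z-C[2])/d[2]
E
python3 - <<'E'
from h import *
T=lambda x,y:(210+x/5,200+y/5); S=lambda x,y:(330+(x-400)/4.444,175+y/4.444)
for n,f,l in(("top",T,[(183,113,.163),(203,76,.163),(154,405,.170),(154,395,.170)]),("scene",S,[(531,172,.163),(505,172,.163),(697,60,.170)])):
    for x,y,z in l: print(n,onplane(n,*f(x,y),z).round(4))
c=camera_info("top");print(-c["R"].T@c["t"])
q=get_obs()["tool_rot"];print(Ro.from_quat([q[1],q[2],q[3],q[0]]).as_matrix().round(3))
E
```

```text
top [0.559  0.0217 0.163 ]
top [0.5719 0.0132 0.163 ]
top [0.4546 0.0392 0.17  ]
top [0.4581 0.0389 0.17  ]
scene [0.5609 0.0247 0.163 ]
scene [0.5696 0.0156 0.163 ]
scene [0.4573 0.0453 0.17  ]
[ 0.42557938 -0.09737997  0.83898075]
[[ 0.929  0.37  -0.001]
 [ 0.37  -0.929  0.001]
 [-0.    -0.002 -1.   ]]
```

Run:
```python
import cv2,numpy as np
from h import *
for p in [(117,292),(276,302),(293,140),(146,131)]: print(onplane("top",*p,.075).round(3))
# slicer yaw from corners; candidates
a=cv2.imread("pics/top0.png")[110:320,80:310];cv2.imwrite("pics/c1.png",cv2.resize(a,None,fx=2.85,fy=2.85,interpolation=cv2.INTER_CUBIC))
```

```text
[0.469 0.306 0.075]
[ 0.409 -0.008  0.075]
[ 0.748 -0.079  0.075]
[0.81  0.242 0.075]
```

View pics/c1.png

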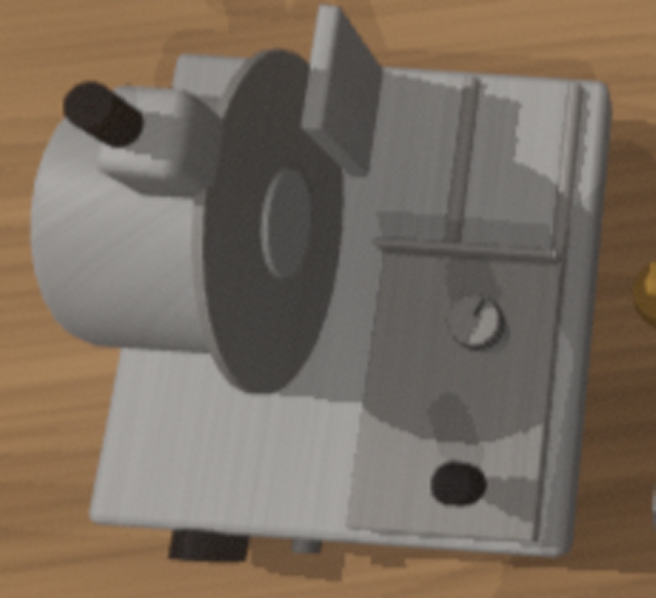

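Slicer centre is about (0.609, 0.115) with a yaw of about −11°. The knob is about 118 mm from the blade plane, so there is room to turn the tool. The aim is to start with q7 near +2 so the whole wind-out fits in one grasp.

```bash
python3 -m handwheel '[13,28,4,0,0,-20,1, 13,28,4,0,0,-20,1, 13,28,4,0,0,-20,1, 13,28,4,0,0,-20,1, 13,28,4,0,0,-20,1, 13,28,4,0,0,-20,1, 13,28,4,0,0,-20,1, 13,28,4,0,0,-20,1]' 20; python3 -c "
from h import *
o=get_obs();print(o['q'].round(3),o['eef_pos'].round(4))"
```

```text
t: 0.77
eef_pos: [0.3819, -0.3414, 0.2709]
tool_rot: [-0.002, 1.0, 0.018, 0.0]
contact_force: [0.1, 0.0, 0.8]
gripper_width: 1.0
[ 0.65   0.173 -0.046  1.888  0.006  1.081 -0.933] [ 0.3819 -0.3414  0.2709]
```

```bash
python3 -m handwheel '[17,34.5,0,0,0,-33,1, 17,34.5,0,0,0,-33,1, 17,34.5,0,0,0,-33,1, 17,34.5,0,0,0,-33,1, 17,34.5,0,0,0,-33,1, 17,34.5,0,0,0,-33,1, 17,34.5,0,0,0,-33,1, 17,34.5,0,0,0,-33,1]'; python3 -m handwheel '[0.7,2.3,0,0,0,0,1,0.7,2.3,0,0,0,0,1,0.7,2.3,0,0,0,0,1,0.7,2.3,0,0,0,0,1]'; python3 -c "
from h import *
import cv2
o=get_obs();print(o['q'].round(3),o['eef_pos'].round(4),o['tool_rot'])
i=read_camera('wrist');cv2.imwrite('pics/w1.png',i[:,:,::-1])"
```

```text
t: 1.43
eef_pos: [0.5149, -0.0707, 0.2707]
tool_rot: [-0.001, 0.964, -0.267, 0.001]
contact_force: [0.7, -0.5, -0.3]
gripper_width: 0.997
t: 1.77
eef_pos: [0.5214, -0.0487, 0.2703]
tool_rot: [-0.001, 0.964, -0.268, 0.0]
contact_force: [0.1, 0.5, -0.3]
gripper_width: 0.999
[ 0.173  0.202 -0.229  1.856  0.05   1.087 -2.187] [ 0.5214 -0.0487  0.2703] [-8.30412549e-04  9.63555811e-01 -2.67505847e-01  3.62296568e-04]
```

View pics/w1.png

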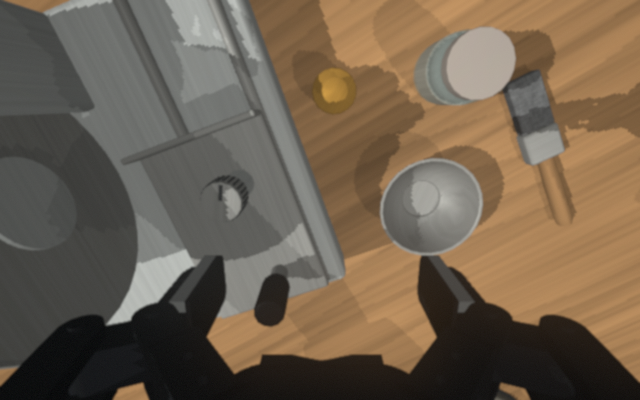

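The wrist view shows the knob top at about (222,201), its notch pointing straight up in the picture, and the grip's flat top at about (271,307). The surroundings are clear.

Run:
```python
from h import *
k=onplane("wrist",222,201,.163);n=onplane("wrist",221,187,.163);g=onplane("wrist",271,307,.170)
e=[onplane("wrist",*p,.075) for p in((250,10),(343,265))]
an=lambda d:np.degrees(np.arctan2(d[1],d[0])).round(1)
print(k.round(4),n.round(4),an(n-k),g.round(4),an(k-g),np.linalg.norm(k-g),an(e[0]-e[1]))
```

```text
[0.559  0.0189 0.163 ] [0.5687 0.0128 0.163 ] -32.1 [0.4618 0.0358 0.17  ] -9.8 0.09897335285425089 -11.9
```

```bash
python3 -m handwheel '[3.8,7,0,0,0,0,1,3.8,7,0,0,0,0,1,3.8,7,0,0,0,0,1,3.8,7,-7,0,0,0,1,3.8,7,-7,0,0,0,1,3.8,7,-7,0,0,0,1,3.8,7,-7,0,0,0,1,3.8,7,-7,0,0,0,1]';  python3 -c "
from h import *
import cv2
o=get_obs();print(o['q'].round(3),o['eef_pos'].round(4),o['tool_rot'])
i=read_camera('wrist');cv2.imwrite('pics/w2.png',i[:,:,::-1])"
```

```text
t: 2.48
eef_pos: [0.5602, 0.0197, 0.2019]
tool_rot: [-0.001, 0.963, -0.269, 0.001]
contact_force: [0.5, 0.6, 0.9]
gripper_width: 1.0
[ 0.066  0.334 -0.261  1.852  0.102  0.966 -2.355] [0.5602 0.0197 0.2019] [-0.00104486  0.96314203 -0.26898803  0.00132905]
```

View pics/w2.png

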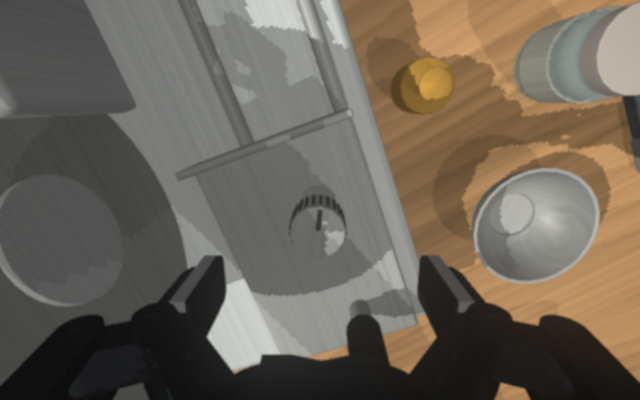

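The knob top is at about (317,232), centred between the fingers at (224..420).

```bash
python3 - <<'E'
from h import *
k=onplane("wrist",317,232,.163);o=onplane("wrist",317,232,.163)
n=onplane("wrist",320,212,.163);d=n-k
print(k.round(4),np.degrees(np.arctan2(d[1],d[0])))
E
python3 -m handwheel '[0,0.1,-3,0,0,0,1,0,0.1,-5,0,0,0,1,0,0.1,-7.5,0,0,0,1,0,0.1,-7.5,0,0,0,1,0,0.1,-7.5,0,0,0,1]'
```

```text
[0.5602 0.0224 0.163 ] -39.341996209046876
t: 2.95
eef_pos: [0.561, 0.0208, 0.1284]
tool_rot: [-0.001, 0.963, -0.269, 0.002]
contact_force: [0.9, 0.4, 1.0]
gripper_width: 1.004
```

```bash
python3 -m handwheel '[-0.1,0.1,-0.2,0,0,0,1,-0.1,0.1,-0.2,0,0,0,0.6,-0.1,0.1,-0.2,0,0,0,0.3,-0.1,0.1,-0.2,0,0,0,0,-0.1,0.1,-0.2,0,0,0,0,-0.1,0.1,-0.2,0,0,0,0,-0.1,0.1,-0.2,0,0,0,0,-0.1,0.1,-0.2,0,0,0,0]' 25;python3 -m handwheel '[0,0,0,0,0,0,0,0,0,0,0,0,0,0,0,0,0,0,0,0,0,0,0,0,0,0,0,0]';python3 -m handwheel '[0,0,0.2,0,0,0,0,0,0,0.2,0,0,0,0,0,0,0.2,0,0,0,0,0,0,0.2,0,0,0,0]'
```

```text
t: 3.62
eef_pos: [0.5609, 0.0225, 0.1273]
tool_rot: [-0.002, 0.963, -0.269, 0.003]
contact_force: [0.7, 2.5, 5.5]
gripper_width: 0.392
t: 3.95
eef_pos: [0.5609, 0.0225, 0.1274]
tool_rot: [-0.002, 0.963, -0.269, 0.003]
contact_force: [-0.7, 1.0, 3.4]
gripper_width: 0.394
t: 4.28
eef_pos: [0.5607, 0.0225, 0.1288]
tool_rot: [-0.002, 0.963, -0.269, 0.003]
contact_force: [2.5, 1.9, -6.6]
gripper_width: 0.388
```

```bash
python3 -m handwheel '[0,0,0.2,0,0,0,0,0,0,0.4,0,0,0,0,0,0,0.4,0,0,0,0,0,0,0.4,0,0,0,0]';python3 -m handwheel '[0,0,0.15,0,0,0,0,0,0,0.3,0,0,0,0,0,0,0.3,0,0,0,0,0,0,0.3,0,0,0,0]'
```

```text
t: 4.62
eef_pos: [0.5607, 0.0225, 0.1329]
tool_rot: [-0.002, 0.963, -0.269, 0.003]
contact_force: [2.8, 1.1, -6.4]
gripper_width: 0.391
t: 4.95
eef_pos: [0.5607, 0.0225, 0.136]
tool_rot: [-0.002, 0.963, -0.269, 0.003]
contact_force: [3.7, 2.2, -7.4]
gripper_width: 0.393
```

```bash
for i in 1 2 3; do python3 -m handwheel '[0,0,0.1,0,0,0,0,0,0,0.1,0,0,0,0,0,0,0.1,0,0,0,0]' | egrep 'eef|force'; done
```

```text
eef_pos: [0.5607, 0.0225, 0.1371]
contact_force: [3.2, 1.2, -6.0]
eef_pos: [0.5607, 0.0225, 0.1381]
contact_force: [3.4, 2.3, -6.9]
eef_pos: [0.5607, 0.0225, 0.1392]
contact_force: [3.6, 1.4, -7.6]
```

```bash
for i in 1 2 ; do python3 -m handwheel '[0,0,0.1,0,0,0,0,0,0,0.1,0,0,0,0,0,0,0.1,0,0,0,0]' | egrep 'eef|force'; done
```

```text
eef_pos: [0.5607, 0.0225, 0.1402]
contact_force: [4.4, 1.9, -8.5]
eef_pos: [0.5607, 0.0225, 0.1413]
contact_force: [4.0, 1.6, -7.5]
```

```bash
for i in 1 2 ; do python3 -m handwheel '[0,0,0.1,0,0,0,0,0,0,0.1,0,0,0,0,0,0,0.1,0,0,0,0]' | egrep 'eef|force'; done
```

```text
eef_pos: [0.5607, 0.0225, 0.1423]
contact_force: [4.3, 2.0, -8.4]
eef_pos: [0.5607, 0.0225, 0.1434]
contact_force: [3.4, 1.5, -8.4]
```

```bash
for i in 1 2 ; do python3 -m handwheel '[0,0,0.1,0,0,0,0,0,0,0.1,0,0,0,0,0,0,0.1,0,0,0,0]' | egrep 'eef|force'; done
```

```text
eef_pos: [0.5607, 0.0225, 0.1444]
contact_force: [3.8, 0.6, -7.8]
eef_pos: [0.5607, 0.0225, 0.1455]
contact_force: [3.5, 1.2, -8.2]
```

```bash
for i in 1 2 ; do python3 -m handwheel '[0,0,0.1,0,0,0,0,0,0,0.1,0,0,0,0,0,0,0.1,0,0,0,0]' | egrep 'eef|force'; done
```

```text
eef_pos: [0.5607, 0.0225, 0.1466]
contact_force: [4.1, 0.3, -8.4]
eef_pos: [0.5607, 0.0225, 0.1476]
contact_force: [4.6, 1.4, -9.4]
```

```bash
for i in 1 2 ; do python3 -m handwheel '[0,0,0.1,0,0,0,0,0,0,0.1,0,0,0,0,0,0,0.1,0,0,0,0]' | egrep 'eef|force'; done
```

```text
eef_pos: [0.5607, 0.0225, 0.1485]
contact_force: [4.2, 1.1, -9.3]
eef_pos: [0.5607, 0.0225, 0.1495]
contact_force: [4.6, 1.8, -8.8]
```

```bash
for i in 1 2 ; do python3 -m handwheel '[0,0,0.1,0,0,0,0,0,0,0.1,0,0,0,0,0,0,0.1,0,0,0,0]' | egrep 'eef|force'; done
```

```text
eef_pos: [0.5607, 0.0225, 0.1505]
contact_force: [5.0, 2.1, -9.4]
eef_pos: [0.5607, 0.0225, 0.1514]
contact_force: [4.3, 2.1, -10.0]
```

```bash
python3 -c "
from h import *
import cv2
a=read_camera('scene')[165:245,320:420,::-1];b=read_camera('wrist')[150:400,150:500,::-1]
a=cv2.resize(a,(400,320),interpolation=2);b=cv2.resize(b,(400,286));b=cv2.copyMakeBorder(b,0,34,0,0,0)
cv2.imwrite('pics/s3.png',np.hstack([a,b]))"
```

```text
(no output)
```

View pics/s3.png

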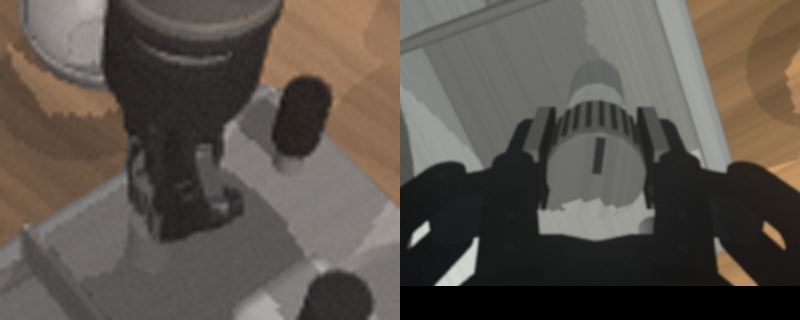

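The knob is firmly in the jaws and has come up with them. The collar shows behind it in the wrist crop at about (595,85). I'll keep feeling upward.

```bash
python3 -m handwheel '[0,0,0.1,0,0,0,0,0,0,0.1,0,0,0,0,0,0,0.1,0,0,0,0]' | egrep 'eef|force'; python3 -m handwheel '[0,0,0.05,0,0,0,0,0,0,0.05,0,0,0,0,0,0,0.05,0,0,0,0]' | egrep 'eef|force'
```

```text
eef_pos: [0.5607, 0.0225, 0.1518]
contact_force: [6.5, 1.5, -14.8]
eef_pos: [0.5607, 0.0225, 0.1518]
contact_force: [6.3, 1.3, -15.2]
```

The thread is felt at a lift of about 24 mm, with Fz jumping from −9.5 to −15 N. That is roughly 6 N on the thread. Now I turn CCW in small steps with the pull held.

```bash
python3 -m handwheel '[0,0,0.05,0,0,6,0,0,0,0.05,0,0,12,0,0,0,0.05,0,0,18,0,0,0,0.05,0,0,18,0]' 40; python3 -m handwheel '[0,0,0.05,0,0,6,0,0,0,0.05,0,0,12,0,0,0,0.05,0,0,18,0,0,0,0.05,0,0,18,0]'
```

```text
t: 9.63
eef_pos: [0.5608, 0.0228, 0.1522]
tool_rot: [-0.003, 0.994, -0.112, 0.002]
contact_force: [5.3, 2.0, -10.2]
gripper_width: 0.383
t: 9.97
eef_pos: [0.5608, 0.0232, 0.1526]
tool_rot: [-0.003, 0.999, 0.048, 0.002]
contact_force: [5.5, 3.0, -9.4]
gripper_width: 0.382
```

```bash
python3 -m handwheel '[0,0,0.08,0,0,6,0,0,0,0.12,0,0,12,0,0,0,0.12,0,0,12,0]'
```

```text
t: 10.22
eef_pos: [0.5607, 0.0234, 0.1534]
tool_rot: [-0.004, 0.988, 0.155, 0.002]
contact_force: [4.7, 2.7, -10.9]
gripper_width: 0.388
```

```bash
python3 -m handwheel '[0,0,0.08,0,0,6,0,0,0,0.11,0,0,12,0,0,0,0.13,0,0,18,0,0,0,0.13,0,0,18,0]'; python3 -m handwheel '[0,0,0.08,0,0,6,0,0,0,0.11,0,0,12,0,0,0,0.13,0,0,18,0,0,0,0.13,0,0,18,0]'
```

```text
t: 10.55
eef_pos: [0.5605, 0.0237, 0.1541]
tool_rot: [-0.004, 0.951, 0.31, 0.001]
contact_force: [5.5, 3.1, -12.6]
gripper_width: 0.387
t: 10.88
eef_pos: [0.5602, 0.0239, 0.1547]
tool_rot: [-0.005, 0.889, 0.458, -0.0]
contact_force: [6.2, 3.9, -14.6]
gripper_width: 0.386
```

The rise matches the 12 mm/turn thread, so it has caught. I'll wind on, following the thread with a lighter pull.

```bash
python3 -m handwheel '[0,0,0.03,0,0,6,0,0,0,0.05,0,0,12,0,0,0,0.07,0,0,18,0,0,0,0.09,0,0,24,0,0,0,0.11,0,0,30,0,0,0,0.13,0,0,36,0,0,0,0.13,0,0,36,0]'; python3 -m handwheel '[0,0,0.03,0,0,6,0,0,0,0.05,0,0,12,0,0,0,0.07,0,0,18,0,0,0,0.09,0,0,24,0,0,0,0.11,0,0,30,0,0,0,0.13,0,0,36,0,0,0,0.13,0,0,36,0]'
```

```text
t: 11.47
eef_pos: [0.5596, 0.0241, 0.1556]
tool_rot: [-0.005, 0.703, 0.711, -0.002]
contact_force: [2.8, 3.7, -10.2]
gripper_width: 0.385
t: 12.05
eef_pos: [0.559, 0.0238, 0.1564]
tool_rot: [-0.005, 0.449, 0.894, -0.004]
contact_force: [3.3, 3.3, -10.1]
gripper_width: 0.389
```

```bash
python3 -m handwheel '[0,0,0.05,0,0,6,0,0,0,0.08,0,0,12,0,0,0,0.11,0,0,18,0,0,0,0.14,0,0,24,0,0,0,0.17,0,0,30,0,0,0,0.19,0,0,36,0,0,0,0.19,0,0,36,0]';python3 -c "
from h import *
o=get_obs();print(o['torque'],o['q'].round(2))"; python3 -m handwheel '[0,0,0.05,0,0,6,0,0,0,0.08,0,0,12,0,0,0,0.11,0,0,18,0,0,0,0.14,0,0,24,0,0,0,0.16,0,0,30,0,0,0,0.16,0,0,30,0]';python3 -c "
from h import *
o=get_obs();print(o['torque'],o['q'].round(2))"
```

```text
t: 12.63
eef_pos: [0.5586, 0.0232, 0.1578]
tool_rot: [-0.004, 0.151, 0.988, -0.005]
contact_force: [1.8, 1.4, -10.3]
gripper_width: 0.39
[ 0.6436776  -0.69362694 -0.01066617] [ 0.59  0.58 -1.    1.85  0.57  1.05  0.62]
t: 13.13
eef_pos: [0.5586, 0.0226, 0.1589]
tool_rot: [-0.003, -0.108, 0.994, -0.006]
contact_force: [3.3, 1.6, -10.9]
gripper_width: 0.387
[ 0.66631528 -0.71749991  0.0149746 ] [ 0.66  0.63 -1.12  1.85  0.65  1.09  1.07]
```

```bash
for i in 1 2 3; do python3 -m handwheel '[0,0,0.03,0,0,4,0,0,0,0.05,0,0,8,0,0,0,0.05,0,0,8,0]'|egrep 'eef|rot|force';python3 -c "
from h import *
o=get_obs();print(o['torque'],o['q'].round(2)[6])"; done
```

```text
eef_pos: [0.5587, 0.0224, 0.1592]
tool_rot: [-0.002, -0.174, 0.985, -0.007]
contact_force: [4.3, 2.9, -11.4]
[ 0.84913082 -0.80483267 -0.01845553] 1.19
eef_pos: [0.5588, 0.0223, 0.1594]
tool_rot: [-0.002, -0.24, 0.971, -0.007]
contact_force: [2.9, 3.3, -11.2]
[ 0.84446577 -0.76069233  0.05589481] 1.31
eef_pos: [0.5589, 0.0222, 0.1597]
tool_rot: [-0.002, -0.304, 0.953, -0.006]
contact_force: [4.4, 3.7, -11.6]
[ 0.97573836 -0.69471599 -0.79134511] 1.42
```

Torque about z jumped to −0.79 N m after about 247° in total, so it has hit the stop. I'll let it settle, then release and rise.

```bash
python3 -m handwheel '[0,0,-0.08,0,0,-1,0,0,0,-0.1,0,0,-1,0,0,0,-0.1,0,0,-1,0,0,0,-0.1,0,0,-1,0]' 20;python3 -c "
from h import *
o=get_obs();print(o['torque'],o['q'].round(2)[6])"; python3 -m handwheel '[0,0,0,0,0,0,0.45,0,0,0,0,0,0,0.5,0,0,0,0,0,0,0.6,0,0,0,0,0,0,0.7,0,0,0,0,0,0,0.7,0,0,0,0,0,0,0.7]'; python3 -m handwheel '[0,0,3,0,0,0,0.7,0,0,6,0,0,0,0.7,0,0,8,0,0,0,0.7,0,0,8,0,0,0,0.7]'
python3 -c "
from h import *
import cv2
a=read_camera('scene')[165:245,320:420,::-1];b=read_camera('wrist')[:,:,::-1]
a=cv2.resize(a,(400,320),interpolation=2);b=cv2.resize(b,(400,250));b=cv2.copyMakeBorder(b,0,70,0,0,0)
cv2.imwrite('pics/s4.png',np.hstack([a,b]))"
```

```text
t: 14.22
eef_pos: [0.5588, 0.0222, 0.1585]
tool_rot: [-0.002, -0.292, 0.957, -0.006]
contact_force: [4.2, 4.2, -11.2]
gripper_width: 0.388
[ 0.95314671 -0.70741179 -0.34933317] 1.4
t: 14.72
eef_pos: [0.5589, 0.0221, 0.1587]
tool_rot: [-0.002, -0.291, 0.957, -0.007]
contact_force: [-0.1, -0.2, 0.2]
gripper_width: 0.701
t: 15.05
eef_pos: [0.561, 0.0233, 0.2432]
tool_rot: [0.001, -0.291, 0.957, -0.007]
contact_force: [0.6, 0.3, -0.9]
gripper_width: 0.699
```

View pics/s4.png

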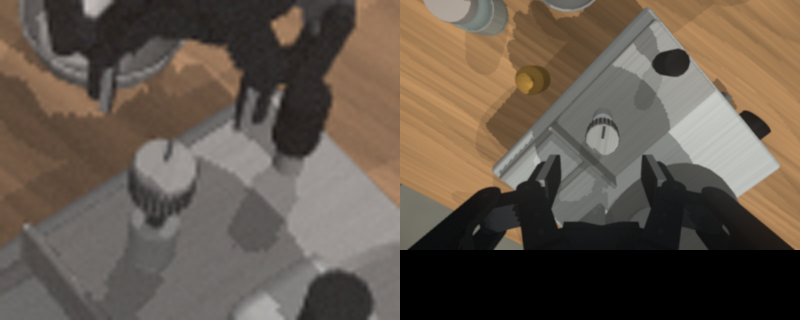

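The knob stays up by itself, with the screw shank visible under it and the notch turned. I'll check the notch angle and locate the grip at wrist pixel (434,99).

Run:
```python
from h import *
an=lambda d:np.degrees(np.arctan2(d[1],d[0])).round(1)
for z in(.18,.19):
    k=onplane("scene",320+164/4,165+161/4,z);n=onplane("scene",320+170/4,165+142/4,z);print(k.round(4),an(n-k))
print(onplane("wrist",434,96,.17), onplane("wrist",(603-400)*1.6,132*1.6,.187))
```

```text
[0.5513 0.0189 0.18  ] -154.7
[0.5567 0.0222 0.19  ] -154.7
[0.4565335  0.03532743 0.17      ] [0.55049478 0.01840971 0.187     ]
```

The notch reads about 205°, so turn is about 3.78 rad, which is fully out. Next is the grip.

```bash
python3 -m handwheel '[-10.4,1.8,0,0,0,-45,1,-10.4,1.8,0,0,0,-45,1,-10.4,1.8,0,0,0,-45,1,-10.4,1.8,0,0,0,-45,1,-10.4,1.8,0,0,0,-45,1,-10.4,1.8,0,0,0,-45,1,-10.4,1.8,0,0,0,-45,1,-10.4,1.8,0,0,0,-45,1]'
python3 -c "
from h import *
import cv2
print(get_obs()['q'].round(2))
b=read_camera('wrist')[:,:,::-1]
cv2.imwrite('pics/w5.png',b)"
```

```text
t: 15.82
eef_pos: [0.4544, 0.0394, 0.2382]
tool_rot: [-0.005, 0.098, 0.995, -0.006]
contact_force: [-0.5, 0.5, 0.4]
gripper_width: 0.998
[ 0.82  0.32 -1.22  1.98  0.35  1.09  0.82]
```

View pics/w5.png

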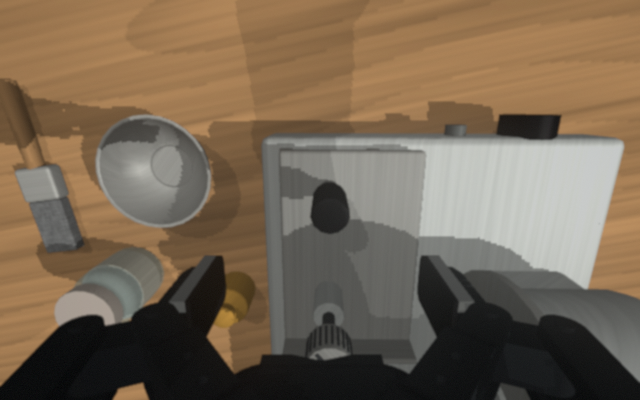

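The grip top is at about (330,213), and the knob is raised behind it at about (328,340).

Run:
```python
from h import *
print(onplane("wrist",330,213,.17), get_obs()['eef_pos'])
```

```text
[0.45273782 0.04436638 0.17      ] [0.45446816 0.03953476 0.23830145]
```

```bash
python3 -m handwheel '[0.15,0.3,-2,0,0,0,1,0.15,0.3,-5,0,0,0,1,0.15,0.3,-8,0,0,0,1,0.15,0.3,-10.7,0,0,0,1,0.15,0.3,-10.7,0,0,0,1,0.15,0.3,-10.7,0,0,0,1]';python3 -m handwheel '[0,0,0,0,0,0,0.5,0,0,0,0,0,0,0,0,0,0,0,0,0,0,0,0,0,0,0,0,0,0,0,0,0,0,0,0,0,0,0,0,0,0,0,0,0,0,0,0,0,0,0,0,0,0,0,0,0]' 40;python3 -c "
from h import *
print(get_obs()['q'].round(2))"
```

```text
t: 16.37
eef_pos: [0.4547, 0.0428, 0.1304]
tool_rot: [-0.007, 0.096, 0.995, -0.006]
contact_force: [0.6, -0.4, 1.2]
gripper_width: 1.0
t: 17.03
eef_pos: [0.4557, 0.0437, 0.1315]
tool_rot: [-0.006, 0.096, 0.995, -0.005]
contact_force: [-1.4, 0.0, 6.9]
gripper_width: 0.317
[ 0.65  0.48 -1.08  2.09  0.55  0.9   0.64]
```

```bash
python3 -m handwheel '[0.5,-0.1,0,0,0,0,0,1,-0.2,0,0,0,0,0,1.5,-0.3,0,0,0,0,0,2,-0.4,0,0,0,0,0,2.5,-0.5,0,0,0,0,0,3,-0.6,0,0,0,0,0,3,-0.6,0,0,0,0,0]'
```

```text
t: 17.62
eef_pos: [0.4875, 0.0374, 0.1316]
tool_rot: [-0.005, 0.096, 0.995, -0.005]
contact_force: [2.8, -1.9, -1.9]
gripper_width: 0.317
```

```bash
python3 -m handwheel '[0.6,-0.12,0,0,0,0,0,1.2,-0.24,0,0,0,0,0,1.8,-0.36,0,0,0,0,0,2.4,-0.48,0,0,0,0,0,3,-0.6,0,0,0,0,0,3.6,-0.72,0,0,0,0,0,4.2,-0.84,0,0,0,0,0,4.6,-0.92,0,0,0,0,0]';python3 -m handwheel '[0.3,-0.06,0,0,0,0,0,0.6,-0.12,0,0,0,0,0,0.6,-0.12,0,0,0,0,0,0.6,-0.12,0,0,0,0,0]'
```

```text
t: 18.28
eef_pos: [0.5344, 0.0279, 0.1316]
tool_rot: [-0.005, 0.096, 0.995, -0.005]
contact_force: [-3.1, -0.4, 4.5]
gripper_width: 0.316
t: 18.62
eef_pos: [0.5415, 0.0265, 0.1316]
tool_rot: [-0.004, 0.097, 0.995, -0.005]
contact_force: [2.1, -0.2, -2.9]
gripper_width: 0.315
```

```bash
for i in 1 2; do python3 -m handwheel '[0.15,-0.03,0,0,0,0,0,0.3,-0.06,0,0,0,0,0,0.3,-0.06,0,0,0,0,0,0.3,-0.06,0,0,0,0,0]'|egrep 'eef|force';done
```

```text
eef_pos: [0.5439, 0.026, 0.1316]
contact_force: [-5.7, 0.4, 4.0]
eef_pos: [0.5438, 0.026, 0.1315]
contact_force: [-14.5, -0.7, 12.8]
```

The carriage is at its end stop: 90 mm of travel and a 14 N rise in force. Now I release and rise.

```bash
python3 -m handwheel '[0,0,0,0,0,0,0,0,0,0,0,0,0,0,0,0,0,0,0,0,0.5,0,0,0,0,0,0,0.8,0,0,0,0,0,0,0.8,0,0,0,0,0,0,0.8,0,0,0,0,0,0,0.8]'; python3 -m handwheel '[0,0,2,0,0,0,0.8,0,0,5,0,0,0,0.8,0,0,8,0,0,0,0.8,-2,0,10,0,0,0,0.8,-4,0,12,0,0,0,0.8,-7,0,13,0,0,0,0.8,-7,0,13,0,0,0,0.8]'
python3 -c "
from h import *
import cv2
a=read_camera('scene')[140:260,260:420,::-1];b=read_camera('wrist')[:,:,::-1]
a=cv2.resize(a,(400,300),interpolation=2);b=cv2.resize(b,(400,250));b=cv2.copyMakeBorder(b,0,50,0,0,0)
cv2.imwrite('pics/s6.png',np.hstack([a,b]))"
```

```text
t: 19.87
eef_pos: [0.5441, 0.0259, 0.1315]
tool_rot: [-0.007, 0.096, 0.995, -0.006]
contact_force: [0.7, 0.6, -0.1]
gripper_width: 0.798
t: 20.45
eef_pos: [0.4712, 0.0266, 0.2631]
tool_rot: [-0.006, 0.095, 0.995, -0.007]
contact_force: [-0.5, 0.1, -0.7]
gripper_width: 0.803
```

View pics/s6.png

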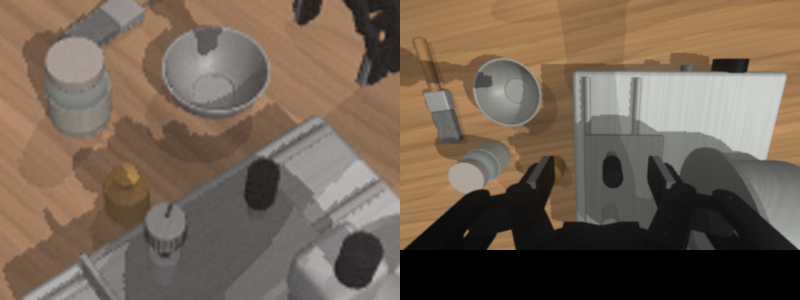

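The carriage has moved to the far end, the knob is still up at scene crop (165,230), the bystanders are in place and the gripper is clear.

```bash
python3 -c "
from h import *
print(get_obs()['joint_vel'].round(3),get_obs()['contact_force']);print(hand_in())"
```

```text
[-0.027  0.044  0.033 -0.022  0.013 -0.005 -0.004] [ 0.96345804 -0.2742897   0.31285824]
the job is handed in; nothing more can be done
None
```

The carriage is free: the lock screw is wound fully out and stays up by itself, and the carriage is at the far end of its travel. I handed the job in at about 20.5 s of the 72 s allowed; no verdict is reported.

- **Lock screw:** I pulled the knob up until I felt the thread at about 24 mm of lift. I then turned it about 247° counter-clockwise in one grasp, following the thread, until it stopped. The pull on the thread read about 6 N at most between moves, against the 15 N limit; peaks within a move were not watched.
- **Turning torque:** Torque at the stop reached about 0.8 N m before I backed off. Up to then, the few torque readings I took late in the winding stayed under 0.06 N m.
- **Knob check:** After I let go, the knob stayed raised. Its notch pointed to about 205°, which puts the screw at about 3.78 rad of the 3.8 rad limit.
- **Carriage:** I slid it by the black grip through 90 mm until it met the end stop, at about 14 N along the slide, then released it and moved clear.
- **Last pictures:** The carriage was at the far end, the knob was still up, and the bowl, brush, jar and weight looked undisturbed. The force on the tool was about zero and the gripper touched nothing.

No check failed, though my image positions for the grip disagreed by up to 1 cm. The grasp still closed squarely on it.

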